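# Hang the last mug on the revolving mug tree

### The job

Turn the revolving mug tree until its one empty arm points to the front of the worktop. Then hang the mug that stands on the worktop on that arm by its handle, letting its weight down gently so that it does not drop and swing, and leave it hanging still on the arm, which must still point to the front. Do not shift or knock over the things standing around.

Things in the scene. Friction and masses are not known exactly. Their poses are not given: they have to be found in the camera images.
- mug_centre (a point): The mug to hang, the only full-size one standing on the worktop: 0.2 to 0.4 kg, 90 mm high, 73 mm across, open top, walls counted 13 mm thick. Point on its axis, half-way up. Axes: z up, handle at -y, x along the handle's opening. The wall opposite the handle (outer face at y = +37 mm, flat for 50 mm along x) can be pinched, one finger inside. The tree's three mugs are fixed to it.
- mug_handle_eye (a point): Centre of the opening in that mug's handle, at [-1.5, -47, +1] mm from mug_centre, same axes. It is 22 mm wide (y), 40 mm high (z), open along x, where the handle is 11 mm thick; the handle's outer upright beyond it is 11 mm thick. Hung freely, the mug turns about the arm until its axis is about 65 degrees from upright: body under the arm, mouth pointing sideways and up.
- mug_tree: Foot of the revolving mug tree, fixed: wooden disc 140 mm across, 26 mm high. Origin on the tree's axis at worktop level, axes as the world's (-x is the front). The post on it (top 226 mm high) has four arms at right angles, each a 9 mm rod rising outward by 15 degrees from 185 mm height on the axis, with a 24 mm collar ending 77 mm from the axis and a 12 mm ball at the tip.
- carousel (a joint): Turn of post and arms, rad, anticlockwise from above; any number of turns. At 0 and multiples of 2 pi the empty arm points to the front (-x), at pi/2 to the right (-y). Light friction (0.12 N m), stays where left. The fixed mugs on the other arms reach from 55 to 135 mm from the axis, 60 mm to either side of their arm and from 12 mm above it to 115 mm below.
- free_arm_tip (a point): Centre of the ball at the tip of the empty arm: 150 mm from the tree's axis, 225 mm high. Axes: -x points outward along the arm (level), z up. The other three tips are the same, turned by quarter turns.
- free_arm_mid (a point): Point on the axis of the empty arm, 114 mm from the tree's axis, 215.5 mm high, about midway along the length on which a mug can hang (77 to 144 mm). Axes as for free_arm_tip.
- tumbler_centre (a point): Bystander: clear glass tumbler, 81 mm across, 91 mm high, centre half-way up; stands at the back left.
- small_cup_centre (a point): Bystander: small espresso cup, 60 x 84 x 53 mm with its handle, centre half-way up; stands in front of the tree.
- shaker_a_centre (a point): Bystander: glass shaker with a grey cap, 44 mm across, 90 mm high, centre half-way up; stands close beside the mug.
- shaker_b_centre (a point): Bystander: another glass shaker of the same shape and size, close beside the mug on the other side; centre half-way up.
- timer_centre (a point): Bystander: round kitchen timer, 64 mm across, 54 mm high, centre half-way up; stands close to the mug's handle.
- jar_centre (a point): Bystander: spice jar with a cap, 46 mm across, 106 mm high, centre half-way up; stands behind, left of the tree.

How it is judged:
By the outcome, as a careful person would: the job done as asked, in the order asked, and still so for the second after the job is handed in, with the robot touching nothing.
It also fails if it takes over 72 s, if anything falls off the work surface, if the arm or the gripper's body presses on something with over 40 N, if the wrist force passes 120 N, or if a joint passes its speed limit or range.

### The arm

A 6-joint arm with a two-finger parallel gripper is mounted at the origin on a cart in front of the work surface, level with it; the furniture and walls round the work are solid. World frame = base frame: x ahead of the robot, y to its left, z up, the work surface at z = 0. Lengths are in m, angles in rad, forces in N, time in s.
With the tool pointing down it reaches from about 0.375 to 0.975 m from the base axis. Payload 3.8 kg.
Tool frame: the origin (TCP) lies at the very end of the fingers, on their centre line; the grasp point (between the pads) lies 19 mm behind it (manip.grasp_offset is the distance from the TCP to the grasp point, in m); z points along the fingers, y is the direction in which the jaws open and shut (so a half turn about z gives the same grasp; the last joint's range is limited). The gripper opens to 88 mm and grips with 3 to 60 N. Pads are 18 mm wide; open, the fingers measure 123 mm over their backs; the gripper's body (75 mm by 187 mm) begins 45 mm behind the grasp point.
Start: joints at [-1.354, 0.264, 1.604, -0, 1.274, -0.037], TCP at [0.169, -0.653, 0.239] pointing down, gripper open.
Joint ranges: [-2.63, 2.63], [-0.94, 2.18], [0.31, 2.57], [-1.31, 4.45], [0, 2.66], [-2.55, 2.55]. Speed limits (rad/s): [2.57, 2.57, 3.14, 3.14, 3.14, 3.14].

### API

Orientations are given as a rotation vector (axis times angle).
In Python, from rig import readout, get_image, manip gives the robot as it stands.
- The arm moves only by the shell command python3 -m crank 'ROWS' [FORCE]. ROWS is JSON, a list of rows, each an object of numbers: "x", "y", "z": the shift along the tool's x, y, z in mm; "turn": the turn about the tool's z in rad; "jaw": the gripper command: -1 is fully open, 1 is shut, values between are in proportion. In form: [{"x": .., "y": .., "z": .., "turn": .., "jaw": ..}, ...]. A call has 1 to 10 rows; each row is the pose to reach, as a shift and turn from the pose measured when the call began, along the tool's axes at that moment; what a row does not reach only later rows make up. A row lasts 1/10 s, in which the tool goes at most 50 mm and 8.59 degrees, less where a joint would pass 70% of its speed; a pose out of reach is approached as far as the arm can. A call with a gripper value outside its range is refused whole. The fingers move at their own pace and stop on an object; FORCE is the grip in N (left out, the last holds). Time passes only in rows, so rows that repeat a pose let the fingers close. It gives the time, the measured TCP pose, the force and the opening at its end, in the units of the state.
- readout.state(): the state, without advancing time (a new reading comes with each control period).
- get_image(name): name is "scene" or "top" or "wrist"; returns a dict with "color" (420x560x3 uint8, blue, green, red), "range_z" (420x560 float32, m along the optical axis (not along the pixel's ray), 0 where there is no reading), "fov_y" (degrees; the focal length in pixels is half the picture's height over the tangent of half this angle, whatever the lens; pixels are square), "cx", "cy" (the principal point, pixels), "dist" ([k1, k2, p1, p2, k3] as OpenCV has them; the pictures are not rectified), "R" (3x3) and "t" (3): a world point X has camera coordinates R X + t. Camera axes: x right, y down, z forward; pixel columns grow to the right and rows downward; lengths in m; the calibration is good to about 2 mm. A picture is of the moment at which its call begins.
- manip.close_job(): hands the job in, once; it reports no verdict.
The state is a dict: "time": time; "q": joint angles; "joint_velocities": joint speeds; "tau": joint torques, N m; "ee_pos": TCP position; "eef_rot": TCP orientation; "wrist_force": force on the tool from outside, world axes, zero at the start; "ft_torque": the same for the moment, N m; "opening": finger opening in m.
Only numpy, scipy, OpenCV 4.12 (cv2) and the standard library are available. Lean on these libraries where they do the work, as an engineer would, in place of code of your own. Each camera call takes 0.05 s, during which the arm holds its last target.

## Working session

There is one attempt and no reset: what is moved stays moved. The work goes in short steps, Python scripts to look and compute and a shell command to move; the robot and the scene stay as the last step left them, time stands still between calls to the robot, and variables do not carry over. Pictures are saved under pics/ and viewed, and the job is handed in when it is done.

```bash
ls -la; mkdir -p pics
cat > h.py <<'E'
import numpy as np, cv2
from rig import readout, get_image, manip
from scipy.spatial.transform import Rotation as Ro
def shot(n,f):
    g=get_image(n); cv2.imwrite('pics/'+f+'.png',g['color']); np.savez('pics/'+f+'.npz',**{k:np.array(v) for k,v in g.items()}); return g
def load(f): return dict(np.load('pics/'+f+'.npz'))
def K(g):
    f=420/2/np.tan(np.radians(float(g['fov_y']))/2); return np.array([[f,0,float(g['cx'])],[0,f,float(g['cy'])],[0,0,1]])
def ray(g,u,v):
    p=cv2.undistortPoints(np.array([[[u,v]]],float),K(g),g['dist'])[0,0]; return p
def pt(g,u,v,z=None):
    p=ray(g,u,v); d=np.array([p[0],p[1],1]); C=-g['R'].T@g['t']; D=g['R'].T@d
    if z is None: return C+D*g['range_z'][int(round(v)),int(round(u))]
    return C+D*(z-C[2])/D[2]
def cloud(g):
    vv,uu=np.mgrid[0:420,0:560]; P=cv2.undistortPoints(np.stack([uu.ravel(),vv.ravel()],1)[:,None].astype(float),K(g),g['dist'])[:,0]
    z=g['range_z'].ravel(); X=np.c_[P*z[:,None],z]; X=(X-g['t'])@g['R']; X[z<=0]=np.nan
    return X.reshape(420,560,3)
def proj(g,X):
    r,_=cv2.Rodrigues(g['R']); return cv2.projectPoints(np.atleast_2d(np.array(X,float)),r,g['t'],K(g),g['dist'])[0][:,0]
E
python3 - <<'E'
from h import *
s=readout.state(); print({k:np.round(v,3) for k,v in s.items()})
for n in ('scene','top','wrist'):
    g=shot(n,n+'0'); print(n,g['fov_y'],g['cx'],g['cy'],g['dist'],-g['R'].T@g['t'],g['R'].round(3).tolist())
E
```

```text
total 12
drwxr-xr-x  3 agent agent 4096 Dec  7 02:29 .
drwxr-xr-x 23 root  root  4096 Dec  7 02:29 ..
drwxr-xr-x  2 agent agent 4096 Dec  7 02:29 pics
{'time': np.float64(0.0), 'q': array([-1.354,  0.265,  1.605, -0.   ,  1.274, -0.037]), 'joint_velocities': array([-0.   ,  0.002, -0.003, -0.001, -0.001,  0.002]), 'tau': array([-0.0000e+00, -5.0212e+01, -3.5688e+01,  7.3000e-02,  2.9000e-02,
       -0.0000e+00]), 'ee_pos': array([ 0.169, -0.653,  0.237]), 'eef_rot': array([-3.114, -0.397,  0.   ]), 'wrist_force': array([0.075, 0.575, 0.562]), 'ft_torque': array([0.023, 0.043, 0.036]), 'opening': np.float64(0.088)}
scene 57.40833302763874 276.4938378389634 209.97265833820373 [-0.0097292  0.         0.         0.         0.       ] [-0.00082169  0.47676681  0.72601616] [[-0.635, -0.772, -0.021], [-0.475, 0.412, -0.778], [0.609, -0.484, -0.628]]
top 51.38664954093312 279.4362384630061 208.13012573146185 [-0.06176885  0.          0.          0.          0.        ] [0.46601103 0.03036223 1.01185517] [[0.0, -1.0, -0.029], [-0.993, 0.003, -0.116], [0.116, 0.028, -0.993]]
wrist 69.57287353146017 281.30717557309134 208.7673587821521 [-0.06523872  0.          0.          0.          0.        ] [ 0.2499473  -0.63312555  0.38408905] [[0.251, -0.968, -0.002], [-0.917, -0.238, 0.32], [-0.311, -0.079, -0.947]]
```

View pics/scene0.png

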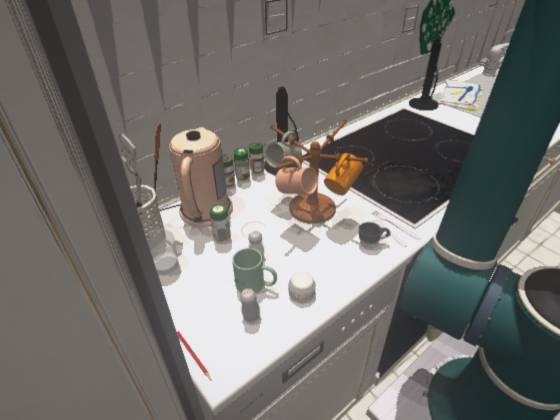

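View pics/top0.png

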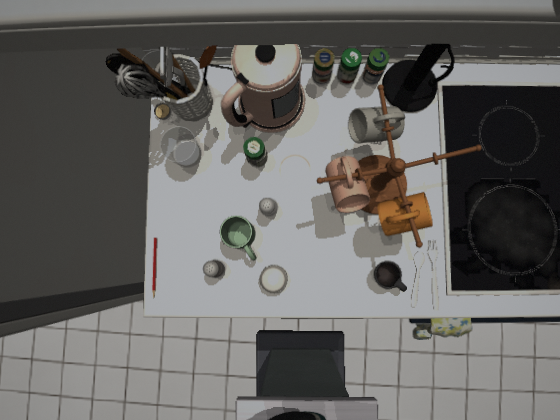

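View pics/wrist0.png

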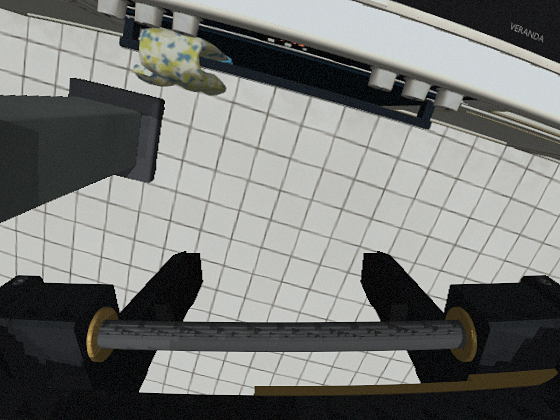

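Run:
```python
from h import *
t=load('top0'); s=load('scene0')
print('tips free',pt(t,478,149), [pt(t,*p).round(3) for p in ((320,180),(381,90),(418,243))])
for n,g in(('top',t),('scene',s)):
    C=cloud(g)
    for z0,z1 in ((0.205,0.24),):
        pass
    def seg(name,c,r,z0,z1):
        m=(np.hypot(C[...,0]-c[0],C[...,1]-c[1])<r)&(C[...,2]>z0)&(C[...,2]<z1)
        P=C[m]; 
        if len(P): print(n,name,len(P),P.min(0).round(3),P.max(0).round(3),((P.min(0)+P.max(0))/2).round(3))
    for nm,(u,v),z in (('mug',(237,233),.09),('shA',(268,205),.09),('shB',(213,268),.09),('timer',(272,278),.054),('cup',(388,274),.053),('jar',(254,150),.106)):
        c=pt(t,u,v,z); print(nm,c.round(3)); seg(nm,c,.07 if nm=='mug' else .045,.03,.12)
for f in('top0','scene0'):
    im=cv2.imread(f'pics/{f}.png'); 
    x0,y0=(190,180) if f=='top0' else (200,220)
    cv2.imwrite(f'pics/{f}_mug.png',cv2.resize(im[y0:y0+110,x0:x0+150],None,fx=5,fy=5,interpolation=2))
```

```text
tips free [ 0.66553838 -0.31237914  0.22853632] [array([ 0.608, -0.021,  0.232]), array([ 0.779, -0.137,  0.227]), array([ 0.494, -0.195,  0.229])]
mug [0.521 0.147 0.09 ]
top mug 485 [0.464 0.093 0.03 ] [0.573 0.184 0.094] [0.518 0.138 0.062]
shA [0.58  0.081 0.09 ]
top shA 292 [0.562 0.064 0.031] [0.603 0.105 0.094] [0.582 0.084 0.062]
shB [0.447 0.197 0.09 ]
top shB 314 [0.426 0.183 0.03 ] [0.463 0.221 0.094] [0.445 0.202 0.062]
timer [0.425 0.074 0.054]
top timer 586 [0.393 0.042 0.031] [0.452 0.104 0.057] [0.423 0.073 0.044]
cup [ 0.433 -0.178  0.053]
top cup 300 [ 0.4   -0.212  0.03 ] [ 0.463 -0.15   0.056] [ 0.432 -0.181  0.043]
jar [0.696 0.111 0.106]
top jar 514 [0.679 0.088 0.031] [0.726 0.134 0.11 ] [0.702 0.111 0.07 ]
mug [0.521 0.147 0.09 ]
scene mug 1132 [0.462 0.112 0.03 ] [0.558 0.189 0.094] [0.51  0.151 0.062]
shA [0.58  0.081 0.09 ]
scene shA 266 [0.563 0.065 0.03 ] [0.598 0.103 0.093] [0.58  0.084 0.062]
shB [0.447 0.197 0.09 ]
scene shB 460 [0.423 0.186 0.03 ] [0.457 0.226 0.092] [0.44  0.206 0.061]
timer [0.425 0.074 0.054]
scene timer 519 [0.39  0.046 0.03 ] [0.448 0.104 0.058] [0.419 0.075 0.044]
cup [ 0.433 -0.178  0.053]
scene cup 356 [ 0.399 -0.211  0.03 ] [ 0.462 -0.147  0.056] [ 0.431 -0.179  0.043]
jar [0.696 0.111 0.106]
scene jar 547 [0.679 0.09  0.03 ] [0.727 0.136 0.111] [0.703 0.113 0.071]
```

View pics/top0_mug.png

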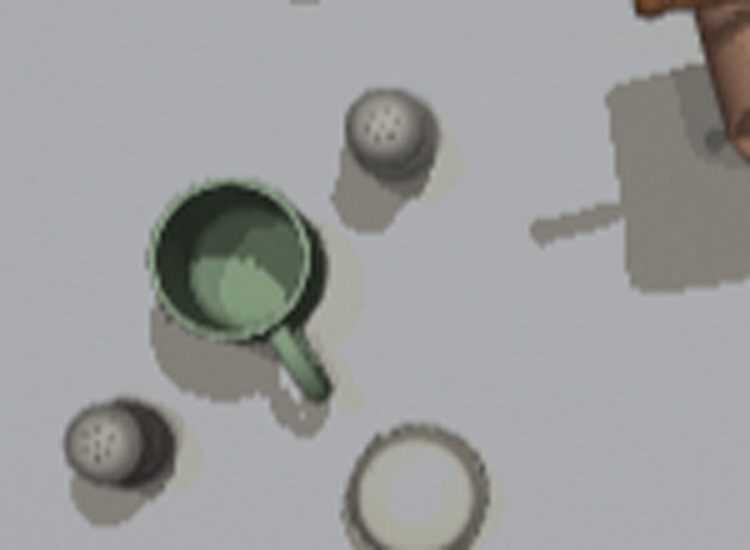

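View pics/scene0_mug.png

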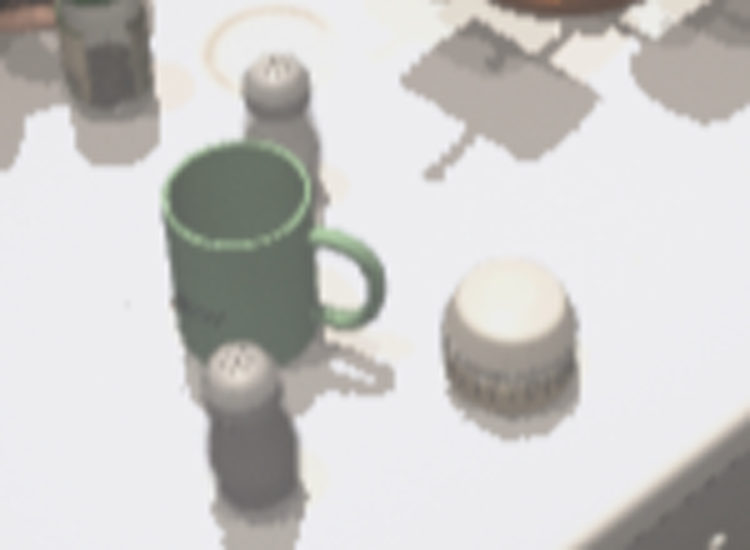

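Run:
```python
from h import *
from scipy.optimize import least_squares as ls
for f in('top0','scene0'):
    g=load(f); C=cloud(g); c0=np.array([.52,.145])
    im=g['color'].astype(int); green=(im[...,1]>im[...,2]+8)&(im[...,1]>im[...,0])
    d=np.hypot(C[...,0]-c0[0],C[...,1]-c0[1])
    m=green&(d<.09)&(C[...,2]>.02)&(C[...,2]<.1); P=C[m]
    rim=P[P[:,2]>.086]; 
    r=ls(lambda p:np.hypot(rim[:,0]-p[0],rim[:,1]-p[1])-p[2],[*c0,.035],loss='soft_l1',f_scale=.001).x
    print(f,'rim',len(rim),r.round(4), rim[:,2].max().round(4))
    out=P[np.hypot(*(P[:,:2]-r[:2]).T)>.044]
    v=out[:,:2].mean(0)-r[:2]; a=np.arctan2(v[1],v[0]); 
    R=np.hypot(*(out[:,:2]-r[:2]).T)
    print(' handle',len(out),'dir deg',np.degrees(a),'maxr',R.max(),'z',out[:,2].min(),out[:,2].max())
    # tree arms
    A=C[(np.hypot(C[...,0]-.637,C[...,1]+.166)<.165)&(C[...,2]>.2)&(C[...,2]<.25)]
    far=A[np.hypot(A[:,0]-.637,A[:,1]+.166)>.138]
    an=np.degrees(np.arctan2(far[:,1]+.166,far[:,0]-.637)); 
    for lo,hi in((-100,-60),(-10,30),(60,120)):
        q=far[(an>lo)&(an<hi)]; print(' tip',len(q),q.mean(0).round(4) if len(q) else '')
    q=far[(an>150)|(an<-150)]; print(' tip',len(q),q.mean(0).round(4) if len(q) else '')
```

```text
top0 rim 147 [0.5238 0.1501 0.0327] 0.0938
 handle 59 dir deg -147.18582071340484 maxr 0.06825468706740216 z 0.020020591549524944 0.07864859769082166
 tip 51 [ 0.6681 -0.3092  0.2272]
 tip 54 [ 0.7809 -0.1363  0.2268]
 tip 47 [ 0.6079 -0.0225  0.228 ]
 tip 47 [ 0.4947 -0.1957  0.228 ]
scene0 rim 179 [0.5233 0.1508 0.0327] 0.0941
 handle 68 dir deg -149.27406300843202 maxr 0.06805068921000665 z 0.020237533726703602 0.0810651845264604
 tip 16 [ 0.6658 -0.3096  0.2272]
 tip 18 [ 0.7794 -0.134   0.2273]
 tip 22 [ 0.6063 -0.0196  0.2291]
 tip 27 [ 0.4915 -0.1934  0.2269]
```

```bash
cat >> h.py <<'E'
def st(): 
    s=readout.state(); R=Ro.from_rotvec(s['eef_rot']).as_matrix(); return s,R,np.arctan2(R[1,0],R[0,0])
def to(x,y,z,psideg=None):
    s,R,psi=st(); d=R.T@(np.array([x,y,z])-s['ee_pos'])*1000
    tr=0 if psideg is None else -((np.radians(psideg)-psi+np.pi)%(2*np.pi)-np.pi)
    print('shift',d.round(1),'turn',round(tr,3))
def info():
    s,R,psi=st(); print('t',round(s['time'],2),'pos',s['ee_pos'].round(4),'psi',np.degrees(psi).round(2),'tilt',R[:,2].round(4),'F',np.round(s['wrist_force'],2),'T',np.round(s['ft_torque'],3),'op',round(s['opening'],4),'q',s['q'].round(2))
E
python3 -c "
from h import *
info(); to(.6646,-.297,.27,101.8)"
```

```text
t 0.15 pos [ 0.1693 -0.6528  0.2377] psi 14.54 tilt [-4.0e-04  1.7e-03 -1.0e+00] F [-0.04  0.36 -0.29] T [ 0.047 -0.013 -0.023] op 0.0882 q [-1.35  0.26  1.61 -0.    1.27 -0.04]
shift [ 568.7 -220.2  -31.9] turn -1.523
```

```bash
python3 -m crank '[{"x":20,"y":-8,"z":-20,"turn":-0.05,"jaw":-1},{"x":55,"y":-21,"z":-35,"turn":-0.15,"jaw":-1},{"x":95,"y":-37,"z":-35,"turn":-0.28,"jaw":-1},{"x":135,"y":-52,"z":-35,"turn":-0.4,"jaw":-1},{"x":175,"y":-68,"z":-35,"turn":-0.52,"jaw":-1},{"x":215,"y":-83,"z":-35,"turn":-0.64,"jaw":-1},{"x":255,"y":-99,"z":-35,"turn":-0.76,"jaw":-1},{"x":295,"y":-114,"z":-35,"turn":-0.88,"jaw":-1},{"x":335,"y":-130,"z":-35,"turn":-1.0,"jaw":-1},{"x":375,"y":-145,"z":-35,"turn":-1.1,"jaw":-1}]'; python3 -c "
from h import *
info(); to(.6646,-.297,.27,101.8)"
```

```text
time: 1.15
ee_pos: [0.497, -0.4169, 0.2726]
eef_rot: [-2.443, -1.972, -0.001]
wrist_force: [0.4, -0.1, 0.4]
opening: 0.0879
t 1.15 pos [ 0.497  -0.4169  0.2726] psi 77.83 tilt [-8.e-04  2.e-03 -1.e+00] F [ 0.43 -0.14  0.45] T [-0.052 -0.001  0.043] op 0.0879 q [-0.74  0.2   1.62  0.    1.32 -0.52]
shift [152.6 138.5   2.7] turn -0.418
```

```bash
python3 -m crank '[{"x":30,"y":27,"z":0,"turn":-0.08,"jaw":-1},{"x":62,"y":56,"z":0,"turn":-0.17,"jaw":-1},{"x":95,"y":86,"z":0,"turn":-0.26,"jaw":-1},{"x":125,"y":114,"z":0,"turn":-0.35,"jaw":-1},{"x":145,"y":132,"z":0,"turn":-0.418,"jaw":-1},{"x":152.6,"y":138.5,"z":2,"turn":-0.418,"jaw":-1},{"x":152.6,"y":138.5,"z":2,"turn":-0.418,"jaw":-1}]'
python3 - <<'E'
from h import *
shot('wrist','w1');info(); to(.6646,-.297,.202,101.8)
E
```

```text
time: 1.85
ee_pos: [0.6649, -0.2959, 0.2695]
eef_rot: [-1.979, -2.435, -0.001]
wrist_force: [0.1, 0.2, -0.5]
opening: 0.0882
t 1.9 pos [ 0.664  -0.297   0.2698] psi 101.74 tilt [-0.0026  0.0021 -1.    ] F [-0.11  0.13  0.09] T [-0.038 -0.046  0.001] op 0.088 q [-0.46  0.35  1.44  0.    1.36 -0.66]
shift [-0.3  0.7 67.8] turn -0.001
```

View pics/w1.png

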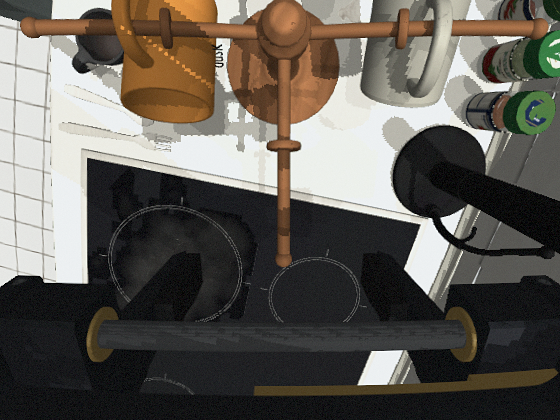

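```bash
python3 -m crank '[{"x":0,"y":1,"z":35,"turn":0,"jaw":-1},{"x":0,"y":1,"z":60,"turn":0,"jaw":-1},{"x":0,"y":1,"z":68,"turn":0,"jaw":-1},{"x":0,"y":1,"z":68,"turn":0,"jaw":1},{"x":0,"y":1,"z":68,"turn":0,"jaw":1},{"x":0,"y":1,"z":68,"turn":0,"jaw":1},{"x":0,"y":1,"z":68,"turn":0,"jaw":1},{"x":0,"y":1,"z":68,"turn":0,"jaw":1},{"x":0,"y":1,"z":68,"turn":0,"jaw":1},{"x":0,"y":1,"z":68,"turn":0,"jaw":1}]' 10; python3 -c "
from h import *
info()"
```

```text
time: 2.9
ee_pos: [0.6649, -0.2966, 0.2021]
eef_rot: [-1.98, -2.435, -0.0]
wrist_force: [0.8, 1.2, -0.5]
opening: 0.0338
t 2.9 pos [ 0.6649 -0.2966  0.2021] psi 101.75 tilt [-0.0024  0.0019 -1.    ] F [ 0.82  1.24 -0.45] T [-0.029 -0.041  0.042] op 0.0338 q [-0.45  0.39  1.51  0.    1.25 -0.66]
```

```bash
python3 -m crank '[{"x":0,"y":0,"z":0,"turn":0,"jaw":1},{"x":0,"y":0,"z":0,"turn":0,"jaw":1},{"x":0,"y":0,"z":0,"turn":0,"jaw":1},{"x":0,"y":0,"z":0,"turn":0,"jaw":1},{"x":0,"y":0,"z":0,"turn":0,"jaw":1}]' 10
python3 - <<'E'
from h import *
info(); s,R,psi=st()
c=np.array([.637,-.165]); r=s['ee_pos'][:2]-c; print('r',np.hypot(*r),np.degrees(np.arctan2(r[1],r[0])))
for i in range(1,11):
    a=np.radians(-5.1*i); p=np.array([[np.cos(a),-np.sin(a)],[np.sin(a),np.cos(a)]])@r+c
    d=R.T@np.array([*(p-s['ee_pos'][:2]),0])*1000; print(d.round(1),round(-a,3))
E
```

```text
time: 3.4
ee_pos: [0.665, -0.2965, 0.2019]
eef_rot: [-1.98, -2.435, -0.0]
wrist_force: [-0.1, -0.2, -0.2]
opening: 0.0077
t 3.4 pos [ 0.665  -0.2965  0.2019] psi 101.75 tilt [-0.0023  0.0021 -1.    ] F [-0.09 -0.21 -0.16] T [-0.029 -0.199  0.017] op 0.0077 q [-0.45  0.39  1.51  0.    1.25 -0.66]
r 0.1344656186899659 -77.97679620098796
[  0.5 -12.    0. ] 0.089
[  2.  -23.8   0. ] 0.178
[  4.6 -35.5   0.1] 0.267
[  8.2 -46.9   0.1] 0.356
[ 12.8 -58.    0.1] 0.445
[ 18.4 -68.5   0.2] 0.534
[ 24.9 -78.6   0.2] 0.623
[ 32.3 -88.    0.2] 0.712
[ 40.4 -96.8   0.3] 0.801
[  49.3 -104.7    0.3] 0.89
```

```bash
python3 -m crank '[{"x":0.2,"y":-6,"z":0,"turn":0.045,"jaw":1},{"x":1.5,"y":-20,"z":0,"turn":0.15,"jaw":1},{"x":4.6,"y":-35.5,"z":0,"turn":0.267,"jaw":1},{"x":8.2,"y":-46.9,"z":0,"turn":0.356,"jaw":1},{"x":12.8,"y":-58,"z":0,"turn":0.445,"jaw":1},{"x":18.4,"y":-68.5,"z":0,"turn":0.534,"jaw":1},{"x":24.9,"y":-78.6,"z":0,"turn":0.623,"jaw":1},{"x":32.3,"y":-88,"z":0,"turn":0.712,"jaw":1},{"x":40.4,"y":-96.8,"z":0,"turn":0.801,"jaw":1},{"x":49.3,"y":-104.7,"z":0,"turn":0.89,"jaw":1}]' 10
python3 - <<'E'
from h import *
info(); s,R,psi=st()
c=np.array([.637,-.165]); r=s['ee_pos'][:2]-c; print('r',np.hypot(*r)); a0=np.degrees(np.arctan2(r[1],r[0]));print(a0)
n=10
for i in range(1,n+1):
    a=np.radians(-(180+a0)*i/n); p=np.array([[np.cos(a),-np.sin(a)],[np.sin(a),np.cos(a)]])@(r/np.hypot(*r)*.1345)+c
    d=R.T@np.array([*(p-s['ee_pos'][:2]),0])*1000; print(d.round(1),round(-a+(psi-np.radians(a0+180)),3))
E
```

```text
time: 4.4
ee_pos: [0.553, -0.2679, 0.2019]
eef_rot: [-2.837, -1.339, -0.003]
wrist_force: [5.4, 4.9, -1.7]
opening: 0.008
t 4.4 pos [ 0.553  -0.2679  0.2019] psi 50.53 tilt [-3.0e-04  4.7e-03 -1.0e+00] F [ 5.44  4.92 -1.73] T [ 0.665 -0.884  0.004] op 0.008 q [-0.49  0.18  1.78  0.    1.19  0.19]
r 0.13278231533706142
-129.22029466523148
[ -1.2 -11.9   0. ] 0.084
[  0.3 -23.7   0.1] 0.173
[  2.9 -35.4   0.1] 0.261
[  6.4 -46.7   0.2] 0.35
[ 11.  -57.7   0.2] 0.439
[ 16.6 -68.3   0.3] 0.527
[ 23.  -78.3   0.3] 0.616
[ 30.3 -87.7   0.4] 0.705
[ 38.4 -96.4   0.4] 0.793
[  47.3 -104.4    0.5] 0.882
```

```bash
python3 -m crank '[{"x":-1,"y":-10,"z":0,"turn":0.075,"jaw":1},{"x":0.3,"y":-23.7,"z":0,"turn":0.173,"jaw":1},{"x":2.9,"y":-35.4,"z":0,"turn":0.261,"jaw":1},{"x":6.4,"y":-46.7,"z":0,"turn":0.35,"jaw":1},{"x":11,"y":-57.7,"z":0,"turn":0.439,"jaw":1},{"x":16.6,"y":-68.3,"z":0,"turn":0.527,"jaw":1},{"x":23,"y":-78.3,"z":0,"turn":0.616,"jaw":1},{"x":30.3,"y":-87.7,"z":0,"turn":0.705,"jaw":1},{"x":38.4,"y":-96.4,"z":0,"turn":0.793,"jaw":1},{"x":47.3,"y":-104.4,"z":0,"turn":0.882,"jaw":1}]' 10
python3 - <<'E'
from h import *
info(); to(.637-.1345,-.165,.202,0)
E
```

```text
time: 5.4
ee_pos: [0.5055, -0.1645, 0.2021]
eef_rot: [-3.137, 0.006, -0.011]
wrist_force: [14.1, -0.7, -10.8]
opening: 0.0076
t 5.4 pos [ 0.5055 -0.1645  0.2021] psi -0.23 tilt [ 0.0069  0.0042 -1.    ] F [ 14.08  -0.69 -10.79] T [-0.135 -1.931  0.012] op 0.0076 q [-0.37  0.02  1.95  0.01  1.17  1.21]
shift [-3.   0.5  0. ] turn -0.004
```

```bash
python3 -m crank '[{"x":2,"y":0.4,"z":0,"turn":-0.004,"jaw":1},{"x":2,"y":0.4,"z":0,"turn":-0.004,"jaw":1}]'
python3 - <<'E'
from h import *
info(); g=shot('top','top1'); shot('scene','scene1')
C=cloud(g)
A=C[(np.hypot(C[...,0]-.637,C[...,1]+.165)<.165)&(C[...,2]>.2)&(C[...,2]<.25)]
far=A[np.hypot(A[:,0]-.637,A[:,1]+.165)>.138]
an=np.degrees(np.arctan2(far[:,1]+.165,far[:,0]-.637))
for lo,hi in((-120,-60),(-30,30),(60,120)):
    q=far[(an>lo)&(an<hi)]; print(' tip',len(q),q.mean(0).round(4) if len(q) else '')
E
```

```text
time: 5.6
ee_pos: [0.5059, -0.1643, 0.2018]
eef_rot: [-3.137, -0.003, -0.005]
wrist_force: [-4.6, 0.9, 1.2]
opening: 0.0078
t 5.6 pos [ 0.5059 -0.1643  0.2018] psi 0.12 tilt [ 0.0029  0.0049 -1.    ] F [-4.61  0.9   1.22] T [0.167 0.651 0.031] op 0.0078 q [-0.36  0.02  1.95  0.01  1.17  1.2 ]
 tip 60 [ 0.6373 -0.3119  0.2273]
 tip 52 [ 0.7842 -0.168   0.2275]
 tip 46 [ 0.639  -0.0192  0.228 ]
```

View pics/top1.png

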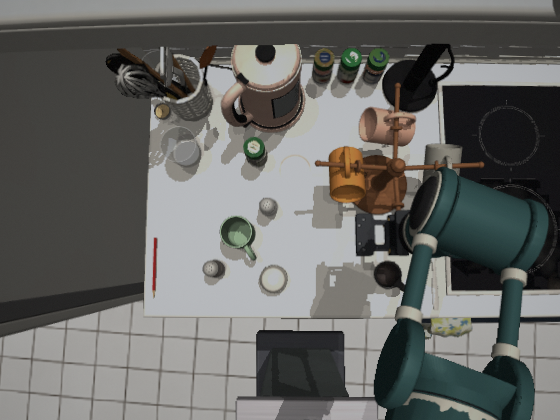

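```bash
python3 -m crank '[{"x":0.5,"y":1.3,"z":0,"turn":0,"jaw":1},{"x":0.5,"y":1.3,"z":0,"turn":0,"jaw":1},{"x":0.5,"y":1.3,"z":0,"turn":0,"jaw":0.2},{"x":0.5,"y":1.3,"z":0,"turn":0,"jaw":0.2},{"x":0.5,"y":1.3,"z":0,"turn":0,"jaw":0.2},{"x":0.5,"y":1.3,"z":0,"turn":0,"jaw":0.2},{"x":0.5,"y":1.3,"z":-20,"turn":0,"jaw":0.2},{"x":0,"y":1.3,"z":-60,"turn":0,"jaw":0.2},{"x":0,"y":1.3,"z":-75,"turn":0,"jaw":0.2},{"x":0,"y":1.3,"z":-75,"turn":0,"jaw":0.2}]'
python3 - <<'E'
from h import *
info(); shot('wrist','w2')
mc=np.array([.5235,.1505]); a=np.radians(33); y=np.array([np.cos(a),np.sin(a)]); x=np.array([np.sin(a),-np.cos(a)])
g=mc-1.5e-3*x-.0635*y; print('handle grip',g); to(*g,.22,33)
E
```

```text
time: 6.7
ee_pos: [0.5077, -0.1671, 0.28]
eef_rot: [-3.139, -0.002, -0.015]
wrist_force: [-0.0, -0.6, -0.1]
opening: 0.0354
t 6.7 pos [ 0.5077 -0.1671  0.28  ] psi 0.07 tilt [ 0.0097  0.0024 -1.    ] F [-0.02 -0.63 -0.06] T [-0.018  0.01  -0.027] op 0.0354 q [-0.37 -0.03  1.86  0.01  1.31  1.2 ]
handle grip [0.46942746 0.11717343]
shift [ -37.1 -283.6   58.5] turn -0.575
```

View pics/w2.png

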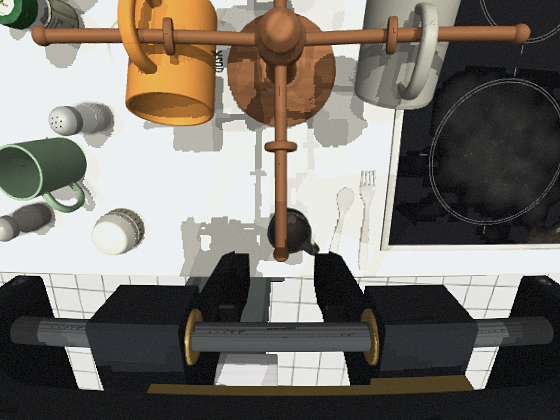

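```bash
python3 -m crank '[{"x":-4,"y":-30,"z":0,"turn":-0.06,"jaw":0.2},{"x":-9,"y":-65,"z":0,"turn":-0.13,"jaw":0.2},{"x":-14,"y":-105,"z":0,"turn":-0.2,"jaw":0.2},{"x":-20,"y":-145,"z":5,"turn":-0.28,"jaw":0.2},{"x":-26,"y":-185,"z":20,"turn":-0.36,"jaw":0.2},{"x":-32,"y":-225,"z":35,"turn":-0.44,"jaw":0.2},{"x":-37,"y":-260,"z":50,"turn":-0.52,"jaw":0.2},{"x":-40,"y":-281,"z":58,"turn":-0.575,"jaw":0.2},{"x":-40,"y":-281,"z":58,"turn":-0.575,"jaw":0.2},{"x":-40,"y":-281,"z":58,"turn":-0.575,"jaw":0.2}]'
python3 - <<'E'
from h import *
info(); shot('wrist','w3')
g=load('w2'); C=cloud(g)
A=C[(np.hypot(C[...,0]-.637,C[...,1]+.165)<.165)&(C[...,2]>.2)&(C[...,2]<.25)]
far=A[np.hypot(A[:,0]-.637,A[:,1]+.165)>.138]
an=np.degrees(np.arctan2(far[:,1]+.165,far[:,0]-.637))%360
for lo,hi in((240,300),(150,210),(60,120)):
    q=far[(an>lo)&(an<hi)]; print(' tip',len(q),q.mean(0).round(4) if len(q) else '', q.min(0),q.max(0))
E
```

```text
time: 7.75
ee_pos: [0.4655, 0.1144, 0.2187]
eef_rot: [-3.01, -0.893, -0.006]
wrist_force: [0.4, 0.6, 0.6]
opening: 0.0352
t 7.75 pos [0.4655 0.1144 0.2187] psi 33.05 tilt [ 0.0032  0.0026 -1.    ] F [0.42 0.57 0.59] T [ 0.018 -0.078 -0.01 ] op 0.0352 q [ 0.19 -0.1   2.03  0.    1.2   1.18]
 tip 517 [ 0.6386 -0.3116  0.2284] [ 0.63350498 -0.32127243  0.22122443] [ 0.64520393 -0.30298339  0.23298693]
 tip 265 [ 0.4922 -0.1675  0.229 ] [ 0.48377338 -0.17298493  0.22369855] [ 0.49899687 -0.16195835  0.23236752]
 tip 408 [ 0.6373 -0.0204  0.2288] [ 0.63202162 -0.02695852  0.2219563 ] [ 0.64379346 -0.01112005  0.23341462]
```

View pics/w3.png

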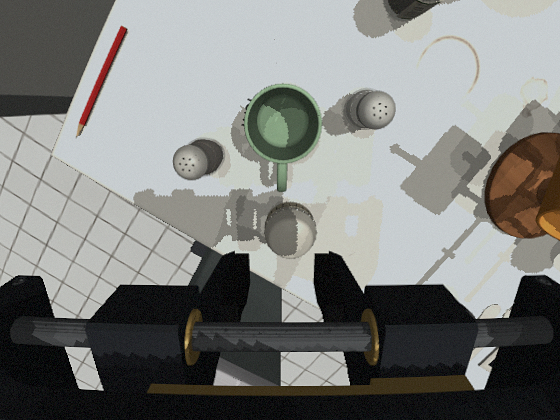

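Run:
```python
from h import *
from scipy.optimize import least_squares as ls
g=load('w3'); C=cloud(g); im=g['color'].astype(int); green=(im[...,1]>im[...,2]+8)&(im[...,1]>im[...,0])
d=np.hypot(C[...,0]-.5235,C[...,1]-.1505)
P=C[green&(d<.09)&(C[...,2]>.02)&(C[...,2]<.1)]; rim=P[P[:,2]>.086]
r=ls(lambda p:np.hypot(rim[:,0]-p[0],rim[:,1]-p[1])-p[2],[.523,.15,.035],loss='soft_l1',f_scale=.001).x
print(r.round(4),np.percentile(rim[:,2],[50,95]))
H=P[np.hypot(*(P[:,:2]-r[:2]).T)>.04]
c=H[:,:2].mean(0); u,s,v=np.linalg.svd(H[:,:2]-c); print('n',len(H),'axis',np.degrees(np.arctan2(v[0,1],v[0,0]))%180)
a=np.radians(33); y=np.array([np.cos(a),np.sin(a)]); x=np.array([np.sin(a),-np.cos(a)])
q=(H[:,:2]-r[:2]); X=q@x;Y=q@y
for lo in np.arange(-.072,-.036,.004):
    m=(Y>=lo)&(Y<lo+.004)
    if m.any(): print(lo.round(3),m.sum(),X[m].min().round(4),X[m].max().round(4),np.mean(X[m]).round(4),'z',H[m,2].min().round(3),H[m,2].max().round(3))
```

```text
[0.5243 0.1504 0.0324] [0.09086354 0.09214366]
n 235 axis 32.463832024024356
-0.072 4 -0.0025 0.0016 -0.0007 z 0.061 0.063
-0.068 17 -0.0056 0.0026 -0.0013 z 0.064 0.07
-0.064 27 -0.0055 0.0025 -0.0014 z 0.069 0.074
-0.06 31 -0.0055 0.0035 -0.0012 z 0.071 0.076
-0.056 36 -0.0054 0.0034 -0.001 z 0.074 0.078
-0.052 39 -0.0054 0.0034 -0.001 z 0.076 0.079
-0.048 40 -0.0054 0.0033 -0.001 z 0.077 0.079
-0.044 41 -0.0054 0.0033 -0.0011 z 0.076 0.08
```

Run:
```python
from h import *
a=np.radians(33); y=np.array([np.cos(a),np.sin(a)]); x=np.array([np.sin(a),-np.cos(a)])
p=np.array([.524,.1505])-.0013*x-.067*y; print(p); to(*p,.034,33)
```

```text
[0.46710104 0.11509946]
shift [  0.4  -0.5 185.5] turn -0.0
```

```bash
python3 -m crank '[{"x":0.7,"y":0,"z":35,"turn":0,"jaw":0.2},{"x":0.7,"y":0,"z":75,"turn":0,"jaw":0.2},{"x":0.7,"y":0,"z":115,"turn":0,"jaw":0.2},{"x":0.7,"y":0,"z":125,"turn":0,"jaw":0.2},{"x":0.7,"y":0,"z":130,"turn":0,"jaw":0.2}]' 20
python3 - <<'E'
from h import *
info(); shot('wrist','w4'); to(.4671,.1151,.034,33)
E
```

```text
time: 8.3
ee_pos: [0.4668, 0.1136, 0.0886]
eef_rot: [-3.012, -0.889, -0.005]
wrist_force: [-1.3, -0.9, -0.0]
opening: 0.0352
t 8.3 pos [0.4668 0.1136 0.0886] psi 32.87 tilt [ 0.0024  0.0022 -1.    ] F [-1.33 -0.86 -0.04] T [-0.017 -0.027  0.032] op 0.0352 q [0.19 0.04 2.16 0.   0.94 1.18]
shift [-0.  -1.2 55.2] turn -0.002
```

View pics/w4.png

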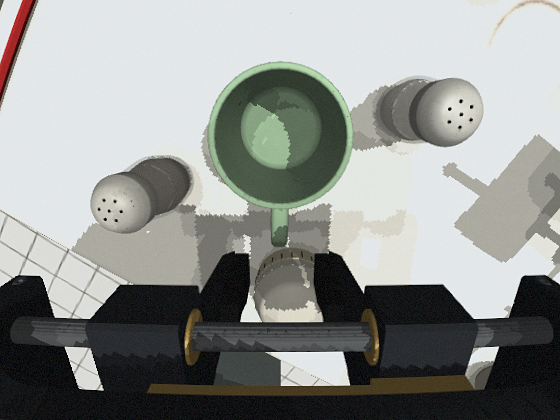

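```bash
python3 -m crank '[{"x":0,"y":-1,"z":20,"turn":0,"jaw":0.2},{"x":0,"y":-1,"z":40,"turn":0,"jaw":0.2},{"x":0,"y":-1,"z":50,"turn":0,"jaw":0.2},{"x":0,"y":-1,"z":55,"turn":0,"jaw":0.2},{"x":0,"y":-1,"z":55,"turn":0,"jaw":0.2}]' 20
python3 - <<'E'
from h import *
info(); shot('wrist','w5'); to(.4671,.1151,.034,33); shot('scene','s5')
im=cv2.imread('pics/s5.png'); cv2.imwrite('pics/s5z.png',cv2.resize(im[200:340,180:360],None,fx=4,fy=4))
E
```

```text
time: 8.85
ee_pos: [0.4679, 0.1149, 0.0348]
eef_rot: [-3.012, -0.889, -0.009]
wrist_force: [1.1, -0.7, 0.8]
opening: 0.0351
t 8.85 pos [0.4679 0.1149 0.0348] psi 32.88 tilt [ 0.0049  0.0027 -1.    ] F [ 1.08 -0.69  0.76] T [-0.027 -0.016  0.001] op 0.0351 q [0.19 0.13 2.19 0.   0.82 1.18]
shift [-0.8 -0.7  1.1] turn -0.002
```

View pics/s5z.png

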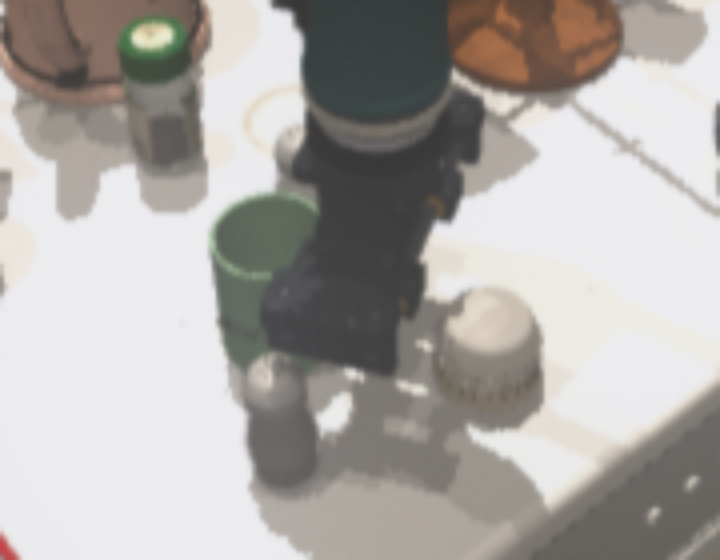

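View pics/w5.png

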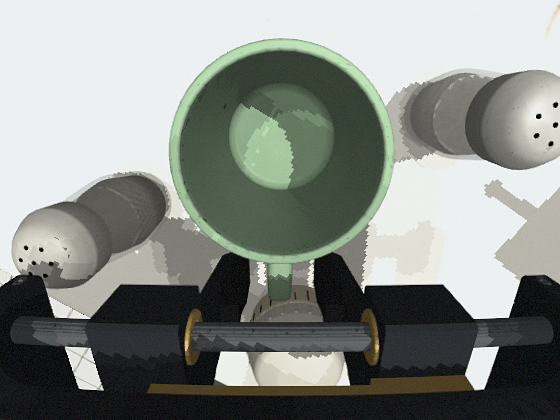

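```bash
python3 -m crank '[{"x":-0.5,"y":-0.5,"z":0,"turn":0,"jaw":1},{"x":-0.5,"y":-0.5,"z":0,"turn":0,"jaw":1},{"x":-0.5,"y":-0.5,"z":0,"turn":0,"jaw":1},{"x":-0.5,"y":-0.5,"z":0,"turn":0,"jaw":1},{"x":-0.5,"y":-0.5,"z":0,"turn":0,"jaw":1}]' 20; python3 -c "
from h import *
info()"; python3 -m crank '[{"x":0,"y":0,"z":0,"turn":0,"jaw":1},{"x":0,"y":0,"z":0,"turn":0,"jaw":1},{"x":0,"y":0,"z":-3,"turn":0,"jaw":1},{"x":0,"y":0,"z":-6,"turn":0,"jaw":1},{"x":0,"y":0,"z":-10,"turn":0,"jaw":1},{"x":0,"y":0,"z":-10,"turn":0,"jaw":1}]' 58
python3 - <<'E'
from h import *
info(); shot('wrist','w6');
E
```

```text
time: 9.45
ee_pos: [0.4677, 0.1154, 0.0357]
eef_rot: [-3.012, -0.889, -0.011]
wrist_force: [-1.8, 0.7, 3.9]
opening: 0.01
t 9.45 pos [0.4677 0.1154 0.0357] psi 32.89 tilt [ 0.0062  0.0032 -1.    ] F [-1.76  0.68  3.94] T [0.123 0.088 0.025] op 0.01 q [0.19 0.12 2.19 0.   0.82 1.18]
time: 10.05
ee_pos: [0.4678, 0.1153, 0.046]
eef_rot: [-3.012, -0.889, -0.011]
wrist_force: [0.8, 0.1, -3.1]
opening: 0.0095
t 10.05 pos [0.4678 0.1153 0.046 ] psi 32.89 tilt [ 0.0065  0.0032 -1.    ] F [ 0.77  0.1  -3.1 ] T [-0.053  0.158  0.024] op 0.0095 q [0.19 0.11 2.19 0.   0.84 1.18]
```

View pics/w6.png

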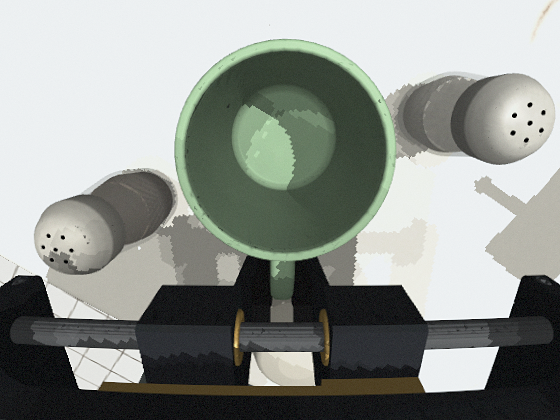

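```bash
python3 -m crank '[{"x":0,"y":0,"z":-12,"turn":0,"jaw":1},{"x":0,"y":0,"z":-35,"turn":0,"jaw":1},{"x":0,"y":0,"z":-65,"turn":0,"jaw":1},{"x":0,"y":0,"z":-95,"turn":0,"jaw":1},{"x":0,"y":0,"z":-125,"turn":0,"jaw":1},{"x":0,"y":0,"z":-150,"turn":0,"jaw":1},{"x":0,"y":0,"z":-163,"turn":0,"jaw":1},{"x":0,"y":0,"z":-166,"turn":0,"jaw":1}]'
python3 - <<'E'
from h import *
info(); shot('scene','s7'); to(.44,-.1853,.2117,90)
E
```

```text
time: 10.9
ee_pos: [0.4678, 0.115, 0.2141]
eef_rot: [-3.012, -0.889, -0.017]
wrist_force: [-0.3, 0.0, -3.7]
opening: 0.0098
t 10.9 pos [0.4678 0.115  0.2141] psi 32.89 tilt [ 0.0103  0.0038 -0.9999] F [-0.27  0.03 -3.73] T [-0.118  0.175 -0.018] op 0.0098 q [ 0.19 -0.1   2.04  0.    1.19  1.18]
shift [-185.8  237.3    0. ] turn -0.997
```

View pics/s7.png

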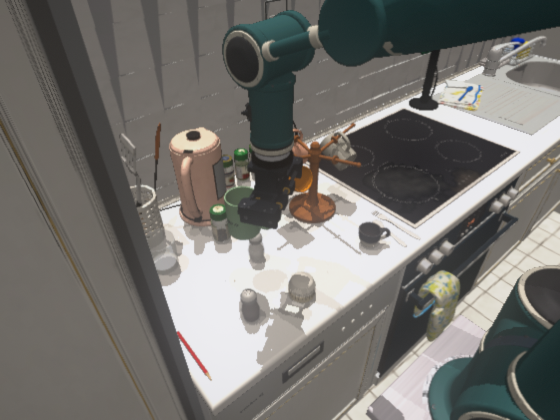

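```bash
python3 -m crank '[{"x":-12,"y":12,"z":0,"turn":-0.05,"jaw":1},{"x":-34,"y":36,"z":0,"turn":-0.15,"jaw":1},{"x":-56,"y":63,"z":0,"turn":-0.27,"jaw":1},{"x":-78,"y":91,"z":0,"turn":-0.39,"jaw":1},{"x":-100,"y":120,"z":0,"turn":-0.51,"jaw":1},{"x":-122,"y":149,"z":0,"turn":-0.63,"jaw":1},{"x":-144,"y":177,"z":0,"turn":-0.75,"jaw":1},{"x":-166,"y":206,"z":0,"turn":-0.87,"jaw":1},{"x":-182,"y":228,"z":0,"turn":-0.96,"jaw":1},{"x":-188,"y":234,"z":0,"turn":-0.997,"jaw":1}]'
python3 - <<'E'
from h import *
info(); to(.44,-.1853,.2117,90)
E
```

```text
time: 11.95
ee_pos: [0.4352, -0.186, 0.2097]
eef_rot: [2.22, 2.221, 0.01]
wrist_force: [0.2, 0.7, -3.4]
opening: 0.0098
t 11.95 pos [ 0.4352 -0.186   0.2097] psi 90.02 tilt [ 0.0058  0.0035 -1.    ] F [ 0.15  0.71 -3.38] T [-0.176 -0.054  0.026] op 0.0098 q [-0.46 -0.11  2.06  0.01  1.19 -0.46]
shift [ 0.7  4.8 -2. ] turn 0.0
```

Run:
```python
from h import *
g=shot('wrist','w8'); t=shot('top','t8'); s=shot('scene','s8')
for f in ('t8','s8'):
    im=cv2.imread(f'pics/{f}.png'); a=(300,100,460,250) if f=='t8' else (230,100,430,260)
    cv2.imwrite(f'pics/{f}z.png',cv2.resize(im[a[1]:a[3],a[0]:a[2]],None,fx=4,fy=4))
for n,G in(('w',g),('t',t)):
    C=cloud(G)
    A=C[(np.abs(C[...,0]-.488)<.012)&(np.abs(C[...,1]+.167)<.02)&(C[...,2]>.2)&(C[...,2]<.25)]
    if len(A): print(n,len(A),A.min(0),A.max(0),A.mean(0))
    im=G['color'].astype(int); green=(im[...,1]>im[...,2]+8)&(im[...,1]>im[...,0])
    P=C[green&(np.hypot(C[...,0]-.437,C[...,1]+.12)<.09)&(C[...,2]>.12)&(C[...,2]<.4)]
    if len(P): 
        print('mug',len(P),P.min(0),P.max(0)); rim=P[P[:,2]>.258]; print('rim',len(rim),rim.min(0),rim.max(0))
```

```text
w 730 [ 0.48234323 -0.17319162  0.21958113] [ 0.4999892  -0.16123163  0.23272227] [ 0.49017433 -0.16591341  0.22850757]
mug 39296 [ 0.3539635  -0.19513601  0.17652628] [ 0.51850013 -0.08480162  0.31638077]
rim 10822 [ 0.3539635  -0.19513601  0.25800234] [ 0.51850013 -0.08480162  0.31638077]
t 52 [ 0.48489685 -0.17178731  0.22146043] [ 0.49950854 -0.16112379  0.23416402] [ 0.49206861 -0.16602952  0.22840847]
mug 1001 [ 0.40163778 -0.17016617  0.17301634] [ 0.46899343 -0.08537885  0.26716461]
rim 246 [ 0.40163778 -0.153055    0.25817789] [ 0.46899343 -0.08537885  0.26716461]
```

View pics/w8.png

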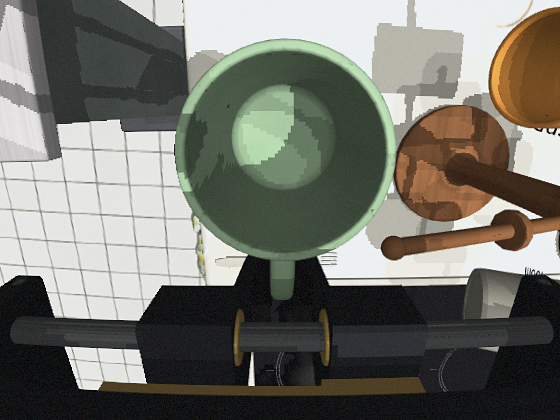

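View pics/s8z.png

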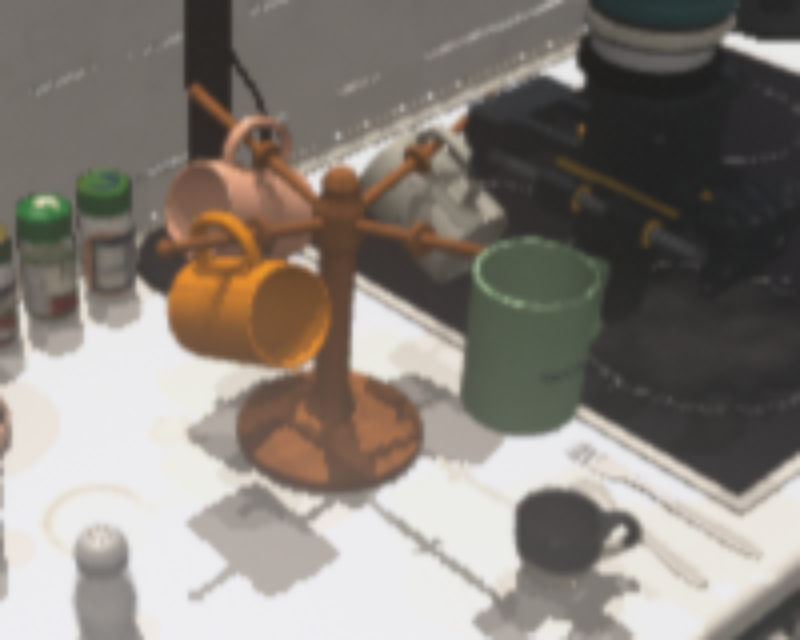

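```bash
python3 -m crank '[{"x":0.7,"y":0,"z":-2,"turn":0,"jaw":1},{"x":0.7,"y":8,"z":-2,"turn":0,"jaw":1},{"x":0.7,"y":20,"z":-2,"turn":0,"jaw":1},{"x":0.7,"y":32,"z":-2,"turn":0,"jaw":1},{"x":0.7,"y":44,"z":-2,"turn":0,"jaw":1},{"x":0.7,"y":50,"z":-2,"turn":0,"jaw":1},{"x":0.7,"y":50,"z":-2,"turn":0,"jaw":1}]'
python3 - <<'E'
from h import *
info(); shot('wrist','w9'); to(.517,-.1853,.2117,90)
E
```

```text
time: 12.8
ee_pos: [0.4865, -0.1831, 0.2121]
eef_rot: [2.223, 2.22, 0.012]
wrist_force: [-0.1, -0.1, -3.9]
opening: 0.0093
t 12.8 pos [ 0.4865 -0.1831  0.2121] psi 89.92 tilt [ 0.0057  0.0051 -1.    ] F [-0.06 -0.07 -3.86] T [-0.26  -0.058  0.013] op 0.0093 q [-0.41 -0.01  1.97  0.01  1.19 -0.41]
shift [-2.2 31.2  0.5] turn -0.002
```

View pics/w9.png

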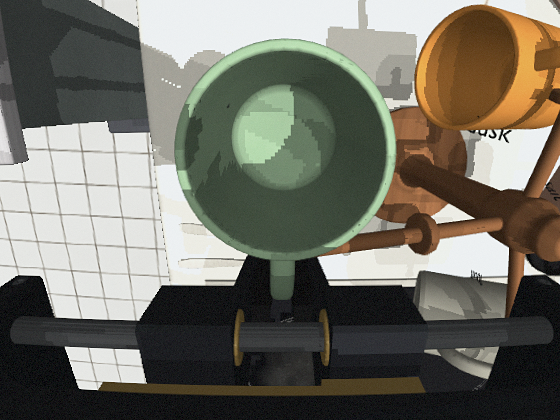

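```bash
python3 -m crank '[{"x":-2,"y":3,"z":0,"turn":0,"jaw":1},{"x":-2,"y":10,"z":0,"turn":0,"jaw":1},{"x":-2,"y":18,"z":0,"turn":0,"jaw":1},{"x":-2,"y":26,"z":0,"turn":0,"jaw":1},{"x":-2,"y":31,"z":0,"turn":0,"jaw":1},{"x":-2,"y":31,"z":0,"turn":0,"jaw":1}]'
python3 - <<'E'
from h import *
info(); shot('wrist','w10');shot('scene','s10'); t=shot('top','t10'); to(.517,-.1853,.2117,90)
im=cv2.imread('pics/s10.png'); cv2.imwrite('pics/s10z.png',cv2.resize(im[100:260,230:430],None,fx=4,fy=4))
C=cloud(t); A=C[(np.hypot(C[...,0]-.637,C[...,1]+.165)<.165)&(C[...,2]>.2)&(C[...,2]<.25)]
far=A[np.hypot(A[:,0]-.637,A[:,1]+.165)>.138]
an=np.degrees(np.arctan2(far[:,1]+.165,far[:,0]-.637))%360
for lo,hi in((240,300),(60,120)):
    q=far[(an>lo)&(an<hi)]; print(' tip',len(q),q.mean(0).round(4) if len(q) else '')
E
```

```text
time: 13.45
ee_pos: [0.5176, -0.1851, 0.2122]
eef_rot: [2.223, 2.22, 0.012]
wrist_force: [0.2, -0.8, -4.3]
opening: 0.0094
t 13.45 pos [ 0.5176 -0.1851  0.2122] psi 89.93 tilt [ 0.0054  0.0052 -1.    ] F [ 0.25 -0.78 -4.28] T [-0.257 -0.068 -0.02 ] op 0.0094 q [-0.39  0.04  1.91  0.01  1.19 -0.39]
shift [-0.3  0.5  0.3] turn -0.002
 tip 6 [ 0.6428 -0.3185  0.2293]
 tip 46 [ 0.637  -0.0191  0.228 ]
```

View pics/w10.png

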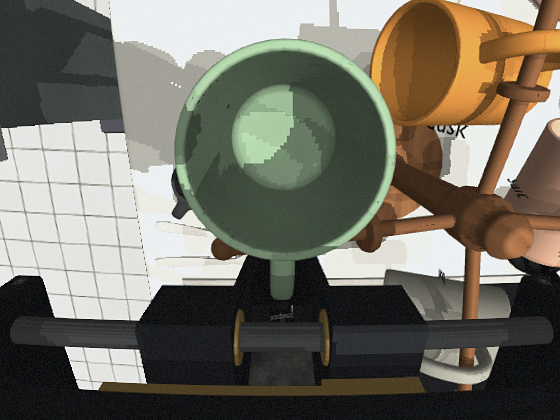

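View pics/s10z.png

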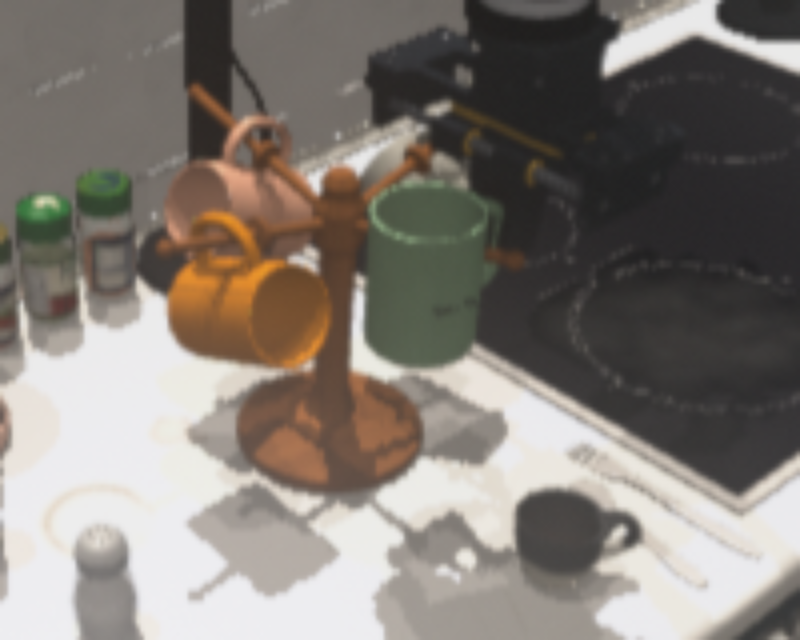

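```bash
R='x'; for F in 1; do python3 -m crank '[{"x":0,"y":0,"z":0,"turn":0,"jaw":1},{"x":0,"y":0,"z":0,"turn":0,"jaw":1}]' 35; done; python3 -c "
from h import *
info()"; python3 -m crank '[{"x":0,"y":0,"z":0,"turn":0,"jaw":1},{"x":0,"y":0,"z":0,"turn":0,"jaw":1}]' 25
python3 - <<'E'
from h import *
info(); shot('wrist','w11')
E
```

```text
time: 13.8
ee_pos: [0.5162, -0.185, 0.2119]
eef_rot: [-2.223, -2.219, -0.011]
wrist_force: [0.4, 1.3, -4.1]
opening: 0.0101
t 13.8 pos [ 0.5162 -0.185   0.2119] psi 89.91 tilt [ 0.0042  0.0054 -1.    ] F [ 0.41  1.29 -4.14] T [-0.245 -0.13   0.016] op 0.0101 q [-0.39  0.04  1.91  0.01  1.19 -0.39]
time: 14.0
ee_pos: [0.5161, -0.185, 0.212]
eef_rot: [-2.223, -2.219, -0.011]
wrist_force: [-0.3, 0.5, -4.4]
opening: 0.01
t 14.0 pos [ 0.5161 -0.185   0.212 ] psi 89.9 tilt [ 0.0043  0.0054 -1.    ] F [-0.33  0.48 -4.42] T [-0.244 -0.112 -0.006] op 0.01 q [-0.39  0.04  1.91  0.01  1.19 -0.39]
```

View pics/w11.png

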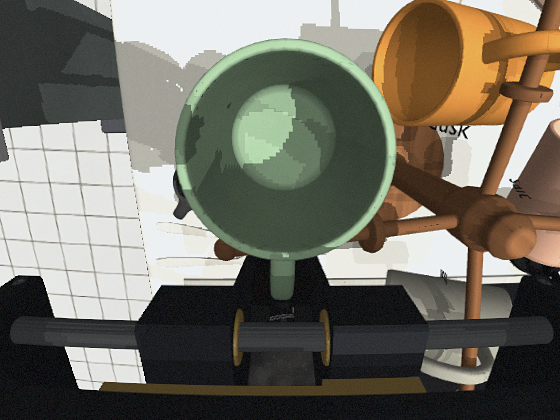

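Still rigid; keep lowering the grip in small steps.

```bash
cat > m.py <<'E'
from h import *
import sys
def tilt(f):
    g=shot('wrist',f); s,R,psi=st(); C=cloud(g); im=g['color'].astype(int); green=(im[...,1]>im[...,2]+8)&(im[...,1]>im[...,0])
    L=(C-s['ee_pos'])
    m=green&(np.abs(L[...,0])<.06)&(L[...,1]>.0)&(L[...,1]<.14)&(L[...,2]>-.12)&(L[...,2]<.12); P=L[m]
    print('green',len(P),'min',P.min(0).round(3),'max',P.max(0).round(3))
info(); tilt(sys.argv[1])
E
python3 -m crank '[{"x":0,"y":0,"z":0,"turn":0,"jaw":1},{"x":0,"y":0,"z":0,"turn":0,"jaw":1}]' 19; python3 m.py g19;  python3 -m crank '[{"x":0,"y":0,"z":0,"turn":0,"jaw":1},{"x":0,"y":0,"z":0,"turn":0,"jaw":1}]' 15; python3 m.py g15
```

```text
time: 14.25
ee_pos: [0.5162, -0.185, 0.212]
eef_rot: [-2.223, -2.219, -0.011]
wrist_force: [0.2, -0.6, -3.5]
opening: 0.01
t 14.25 pos [ 0.5162 -0.185   0.212 ] psi 89.9 tilt [ 0.0045  0.0055 -1.    ] F [ 0.21 -0.57 -3.49] T [-0.294 -0.09   0.022] op 0.01 q [-0.39  0.04  1.91  0.01  1.19 -0.39]
green 27350 min [-0.06   0.001 -0.059] max [0.059 0.11  0.106]
time: 14.5
ee_pos: [0.5164, -0.1853, 0.2123]
eef_rot: [2.223, 2.22, 0.011]
wrist_force: [0.5, -0.7, -3.6]
opening: 0.0104
t 14.5 pos [ 0.5164 -0.1853  0.2123] psi 89.91 tilt [ 0.0049  0.0047 -1.    ] F [ 0.47 -0.73 -3.6 ] T [-0.184 -0.078  0.002] op 0.0104 q [-0.39  0.04  1.91  0.01  1.19 -0.39]
green 16660 min [-0.059  0.    -0.079] max [0.06  0.094 0.106]
```

Run:
```python
from h import *
shot('scene','s12')
im=cv2.imread('pics/s12.png'); a=cv2.resize(im[100:260,230:430],None,fx=3,fy=3); b=cv2.imread('pics/g15.png')
cv2.imwrite('pics/c12.png',cv2.resize(np.hstack([cv2.resize(b,(640,480)),a]),None,fx=.64,fy=.64))
```

```text
(no output)
```

View pics/c12.png

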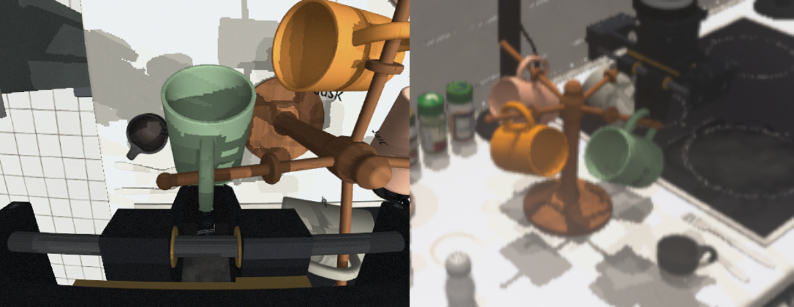

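```bash
python3 -m crank '[{"x":0,"y":0,"z":0,"turn":0,"jaw":1},{"x":0,"y":0,"z":1,"turn":0,"jaw":1},{"x":0,"y":0,"z":2,"turn":0,"jaw":1}]' 10; python3 m.py d2;  python3 -m crank '[{"x":0,"y":0,"z":1,"turn":0,"jaw":1},{"x":0,"y":0,"z":2,"turn":0,"jaw":1}]' 10; python3 m.py d4; python3 -m crank '[{"x":0,"y":0,"z":1,"turn":0,"jaw":1},{"x":0,"y":0,"z":1.5,"turn":0,"jaw":1}]' 8; python3 m.py d5
```

```text
time: 14.9
ee_pos: [0.517, -0.1855, 0.2113]
eef_rot: [2.222, 2.218, 0.012]
wrist_force: [-0.5, -0.7, 2.8]
opening: 0.0101
t 14.9 pos [ 0.517  -0.1855  0.2113] psi 89.9 tilt [ 0.0064  0.0041 -1.    ] F [-0.55 -0.73  2.8 ] T [-0.201  0.048  0.023] op 0.0101 q [-0.39  0.04  1.91  0.01  1.19 -0.39]
green 16799 min [-0.06   0.    -0.079] max [0.06  0.094 0.106]
time: 15.15
ee_pos: [0.5178, -0.1859, 0.2103]
eef_rot: [2.221, 2.217, 0.013]
wrist_force: [-0.8, -1.0, 5.8]
opening: 0.0101
t 15.15 pos [ 0.5178 -0.1859  0.2103] psi 89.9 tilt [ 0.0086  0.0033 -1.    ] F [-0.77 -1.02  5.81] T [-0.138  0.055  0.004] op 0.0101 q [-0.39  0.04  1.91  0.01  1.18 -0.39]
green 16792 min [-0.059  0.    -0.079] max [0.059 0.094 0.106]
time: 15.4
ee_pos: [0.5184, -0.186, 0.2094]
eef_rot: [2.22, 2.216, 0.015]
wrist_force: [-0.7, -0.5, 5.2]
opening: 0.0101
t 15.4 pos [ 0.5184 -0.186   0.2094] psi 89.89 tilt [ 0.0102  0.0029 -0.9999] F [-0.65 -0.51  5.22] T [-0.092 -0.002 -0.025] op 0.0101 q [-0.39  0.04  1.91  0.01  1.18 -0.39]
green 16847 min [-0.06  0.   -0.08] max [0.06  0.094 0.107]
```

Run:
```python
from h import *
shot('scene','s13'); shot('top','t13')
im=cv2.imread('pics/s13.png'); a=cv2.resize(im[120:220,290:400],(600,545),interpolation=2); cv2.imwrite('pics/s13z.png',a)
b=cv2.imread('pics/d5.png'); cv2.imwrite('pics/d5z.png',cv2.resize(b[70:320,180:430],(600,600),interpolation=2))
```

```text
(no output)
```

View pics/s13z.png

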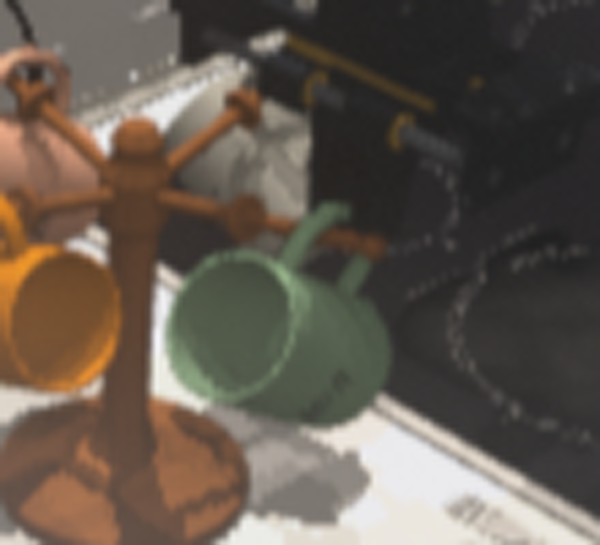

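View pics/d5z.png

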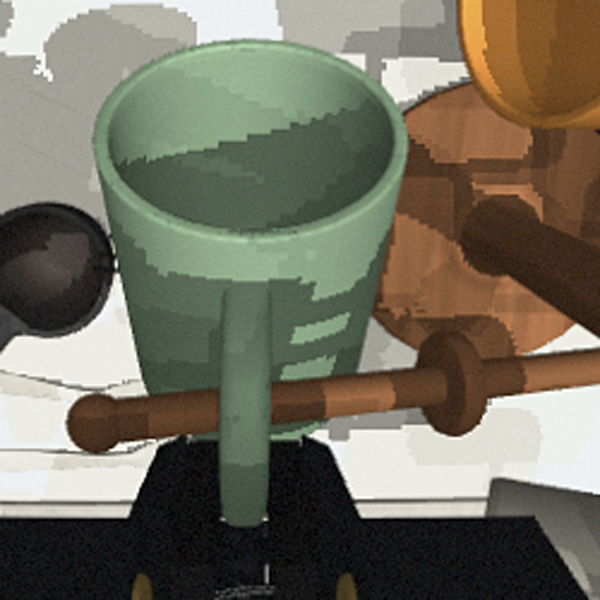

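```bash
cat > cyl.py <<'E'
from h import *
import sys
from scipy.optimize import least_squares as ls
def fit(f,th0=55):
    g=load(f); C=cloud(g); im=g['color'].astype(int); green=(im[...,1]>im[...,2]+8)&(im[...,1]>im[...,0])
    m=green&(np.abs(C[...,0]-.518)<.06)&(C[...,1]>-.2)&(C[...,1]<-.03)&(C[...,2]>.08)&(C[...,2]<.27); P=C[m]
    rel=P-np.array([.518,-.167,.217])
    th=np.radians(th0); 
    # start mug centre relative rod from arm corner
    c=np.array([53.5,-16.5])/1000; cy=c[0]*np.cos(th)+c[1]*np.sin(th); cz=-c[0]*np.sin(th)+c[1]*np.cos(th)
    p=np.array([0,cy,cz,th])
    def res(p,Q):
        a=np.array([0,np.sin(p[3]),np.cos(p[3])]); b=np.array([0,np.cos(p[3]),-np.sin(p[3])])
        d=Q-p[:3]; return np.hypot(d[:,0],d@b)-.0365, d@a, d@b
    for k in range(6):
        r,h,b=res(p,rel); sel=(np.abs(r)<(.008 if k<3 else .004))&(b<-.005)&(np.abs(h)<.04); 
        Q=rel[sel]; p=ls(lambda q:res(q,Q)[0],p,loss='soft_l1',f_scale=.001).x
        # fix along-axis via rim
    print(f,'n',sel.sum(),'tilt',np.degrees(p[3]).round(1),'axis pt',p[:3].round(4),'rms',np.std(res(p,Q)[0]).round(5))
for f in sys.argv[1:]: fit(f)
E
python3 cyl.py g15 d2 d4 d5
```

```text
g15 n 0 tilt 54.5 axis pt [ 1.000e-04 -7.350e-02 -1.186e-01] rms nan
d2 n 0 tilt 51.3 axis pt [ 0.0014 -0.0525 -0.1083] rms nan
d4 n 0 tilt 54.1 axis pt [ 0.0015 -0.0625 -0.1133] rms nan
d5 n 0 tilt 53.8 axis pt [ 0.0021 -0.0856 -0.1315] rms nan
  ret = _var(a, axis=axis, dtype=dtype, out=out, ddof=ddof,
  arrmean = um.true_divide(arrmean, div, out=arrmean,
  ret = ret.dtype.type(ret / rcount)
```

```bash
sed -i 's/p=ls(lambda q:res(q,Q)\[0\],p,/p0=p; w=ls(lambda q:res(np.array([q[0],p0[1]+q[1]*np.cos(q[2]),p0[2]-q[1]*np.sin(q[2]),q[2]]),Q)[0],[p[0],0,p[3]],/; s/f_scale=.001).x$/f_scale=.001).x; p=np.array([w[0],p0[1]+w[1]*np.cos(w[2]),p0[2]-w[1]*np.sin(w[2]),w[2]])/' cyl.py; python3 cyl.py g15 d5
python3 -m crank '[{"x":0,"y":0,"z":-0.7,"turn":0,"jaw":1},{"x":0,"y":0,"z":-0.7,"turn":0,"jaw":1}]' 6; python3 m.py e6;  python3 -m crank '[{"x":0,"y":0,"z":0,"turn":0,"jaw":1},{"x":0,"y":0,"z":0,"turn":0,"jaw":1}]' 4; python3 m.py e4; python3 cyl.py e6 e4
```

```text
g15 n 4723 tilt 54.7 axis pt [ 0.0001  0.0175 -0.0537] rms 0.00057
d5 n 4845 tilt 54.0 axis pt [ 0.0021  0.0186 -0.0553] rms 0.00058
time: 15.75
ee_pos: [0.5184, -0.1859, 0.2096]
eef_rot: [2.22, 2.216, 0.015]
wrist_force: [0.6, -1.9, 1.2]
opening: 0.0101
t 15.75 pos [ 0.5184 -0.1859  0.2096] psi 89.89 tilt [ 0.01    0.0032 -0.9999] F [ 0.61 -1.87  1.21] T [-0.178 -0.218 -0.009] op 0.0101 q [-0.39  0.04  1.91  0.01  1.18 -0.39]
green 16699 min [-0.058  0.    -0.079] max [0.059 0.094 0.107]
time: 16.0
ee_pos: [0.5184, -0.1859, 0.2096]
eef_rot: [2.22, 2.216, 0.015]
wrist_force: [0.3, -1.5, 1.4]
opening: 0.0104
t 16.0 pos [ 0.5184 -0.1859  0.2096] psi 89.89 tilt [ 0.01    0.0033 -0.9999] F [ 0.32 -1.5   1.4 ] T [-0.193 -0.112 -0.03 ] op 0.0104 q [-0.39  0.04  1.91  0.01  1.18 -0.39]
green 16765 min [-0.058  0.    -0.079] max [0.06  0.094 0.106]
e6 n 4819 tilt 54.1 axis pt [ 0.0022  0.0186 -0.0552] rms 0.00058
e4 n 4828 tilt 54.1 axis pt [ 0.0021  0.0186 -0.0552] rms 0.00057
```

```bash
python3 -m crank '[{"x":0,"y":0,"z":0,"turn":0,"jaw":1},{"x":0,"y":0,"z":-1,"turn":0,"jaw":1},{"x":0,"y":0,"z":-1,"turn":0,"jaw":1}]' 3; python3 m.py f1;  python3 -m crank '[{"x":0,"y":0,"z":-1,"turn":0,"jaw":1},{"x":0,"y":0,"z":-1,"turn":0,"jaw":1}]' 3; python3 m.py f2; python3 cyl.py f1 f2
```

```text
time: 16.35
ee_pos: [0.5183, -0.1858, 0.2104]
eef_rot: [2.22, 2.216, 0.015]
wrist_force: [0.0, -0.7, 0.4]
opening: 0.0105
t 16.35 pos [ 0.5183 -0.1858  0.2104] psi 89.89 tilt [ 0.0097  0.0035 -0.9999] F [ 0.04 -0.65  0.38] T [-0.157 -0.159 -0.016] op 0.0105 q [-0.39  0.04  1.91  0.01  1.18 -0.39]
green 16091 min [-0.059  0.    -0.078] max [0.059 0.092 0.106]
time: 16.6
ee_pos: [0.5182, -0.1857, 0.2113]
eef_rot: [2.221, 2.216, 0.015]
wrist_force: [1.4, -1.0, -0.7]
opening: 0.0104
t 16.6 pos [ 0.5182 -0.1857  0.2113] psi 89.89 tilt [ 0.0096  0.0036 -0.9999] F [ 1.44 -1.01 -0.67] T [-0.142 -0.212  0.003] op 0.0104 q [-0.39  0.04  1.91  0.01  1.18 -0.39]
green 15410 min [-0.059  0.    -0.078] max [0.059 0.09  0.106]
f1 n 5245 tilt 56.5 axis pt [ 0.0024  0.0181 -0.0547] rms 0.00057
f2 n 5663 tilt 58.9 axis pt [ 0.0024  0.0177 -0.0542] rms 0.00057
```

Works as intended: the tilt creeps toward its resting angle as the handle rises. Continue.

```bash
python3 -m crank '[{"x":0,"y":0,"z":-1,"turn":0,"jaw":1},{"x":0,"y":0,"z":-1,"turn":0,"jaw":1}]' 3; python3 m.py f3;  python3 -m crank '[{"x":0,"y":0,"z":-0.7,"turn":0,"jaw":1},{"x":0,"y":0,"z":-0.7,"turn":0,"jaw":1}]' 3; python3 m.py f4; python3 cyl.py f3 f4
```

```text
time: 16.85
ee_pos: [0.5182, -0.1856, 0.2123]
eef_rot: [2.221, 2.216, 0.015]
wrist_force: [1.2, -1.2, 0.2]
opening: 0.0105
t 16.85 pos [ 0.5182 -0.1856  0.2123] psi 89.89 tilt [ 0.0095  0.0038 -0.9999] F [ 1.19 -1.2   0.22] T [-0.204 -0.229 -0.068] op 0.0105 q [-0.39  0.04  1.91  0.01  1.18 -0.39]
green 14736 min [-0.059  0.    -0.078] max [0.06  0.087 0.108]
time: 17.1
ee_pos: [0.5182, -0.1856, 0.2129]
eef_rot: [2.221, 2.216, 0.015]
wrist_force: [0.6, -0.6, -1.1]
opening: 0.0103
t 17.1 pos [ 0.5182 -0.1856  0.2129] psi 89.89 tilt [ 0.0094  0.0039 -0.9999] F [ 0.62 -0.57 -1.12] T [-0.138 -0.265 -0.036] op 0.0103 q [-0.39  0.04  1.91  0.01  1.19 -0.39]
green 14331 min [-0.058  0.    -0.077] max [0.06  0.085 0.107]
f3 n 6088 tilt 61.2 axis pt [ 0.0025  0.0174 -0.0537] rms 0.00057
f4 n 6516 tilt 62.7 axis pt [ 0.0025  0.0172 -0.0533] rms 0.00067
```

```bash
python3 -m crank '[{"x":0,"y":0,"z":-0.8,"turn":0,"jaw":1},{"x":0,"y":0,"z":-0.8,"turn":0,"jaw":1},{"x":0,"y":0,"z":-0.8,"turn":0,"jaw":1}]' 3; python3 m.py f5;  python3 -m crank '[{"x":0,"y":0,"z":0,"turn":0,"jaw":0.73},{"x":0,"y":0,"z":0,"turn":0,"jaw":0.7},{"x":0,"y":0,"z":0,"turn":0,"jaw":0.7}]' 3; python3 m.py f6; python3 -m crank '[{"x":0,"y":0,"z":0,"turn":0,"jaw":0.7},{"x":0,"y":0,"z":0,"turn":0,"jaw":0.6},{"x":0,"y":0,"z":0,"turn":0,"jaw":0.5}]' 3; python3 m.py f7; python3 cyl.py f5 f6 f7
```

```text
time: 17.45
ee_pos: [0.5181, -0.1856, 0.2136]
eef_rot: [2.221, 2.217, 0.015]
wrist_force: [1.8, -0.4, -0.7]
opening: 0.0106
t 17.45 pos [ 0.5181 -0.1856  0.2136] psi 89.89 tilt [ 0.0092  0.004  -0.9999] F [ 1.79 -0.44 -0.67] T [-0.172 -0.251 -0.046] op 0.0106 q [-0.39  0.04  1.91  0.01  1.19 -0.39]
green 13860 min [-0.059  0.    -0.078] max [0.06  0.084 0.106]
time: 17.8
ee_pos: [0.5179, -0.1855, 0.2137]
eef_rot: [2.221, 2.217, 0.015]
wrist_force: [0.6, 0.1, -0.7]
opening: 0.013
t 17.8 pos [ 0.5179 -0.1855  0.2137] psi 89.89 tilt [ 0.009   0.0042 -1.    ] F [ 0.64  0.05 -0.65] T [-0.033 -0.044 -0.009] op 0.013 q [-0.39  0.04  1.91  0.01  1.19 -0.39]
green 14471 min [-0.059  0.    -0.079] max [0.059 0.087 0.106]
time: 18.15
ee_pos: [0.518, -0.1855, 0.2137]
eef_rot: [2.221, 2.217, 0.015]
wrist_force: [-0.1, 0.3, 1.2]
opening: 0.0217
t 18.15 pos [ 0.518  -0.1855  0.2137] psi 89.89 tilt [ 0.0091  0.0041 -1.    ] F [-0.06  0.26  1.17] T [-0.03  -0.056 -0.019] op 0.0217 q [-0.39  0.04  1.91  0.01  1.19 -0.39]
green 14349 min [-0.06   0.    -0.079] max [0.06  0.086 0.107]
f5 n 6997 tilt 64.7 axis pt [ 0.0024  0.017  -0.053 ] rms 0.00076
f6 n 6585 tilt 63.2 axis pt [-0.0062  0.0172 -0.0533] rms 0.001
f7 n 6577 tilt 62.5 axis pt [-0.0031  0.0174 -0.0538] rms 0.00073
```

```bash
python3 -m crank '[{"x":0,"y":0,"z":0,"turn":0,"jaw":0.3},{"x":0,"y":0,"z":0,"turn":0,"jaw":0.2},{"x":0,"y":0,"z":0,"turn":0,"jaw":0.2},{"x":0,"y":0,"z":0,"turn":0,"jaw":0.2}]'; python3 m.py f8; python3 cyl.py f8
```

```text
time: 18.6
ee_pos: [0.518, -0.1855, 0.2137]
eef_rot: [2.221, 2.217, 0.015]
wrist_force: [-0.4, -0.4, 0.7]
opening: 0.0355
t 18.6 pos [ 0.518  -0.1855  0.2137] psi 89.89 tilt [ 0.0091  0.0041 -1.    ] F [-0.39 -0.42  0.73] T [-0.061 -0.036  0.014] op 0.0355 q [-0.39  0.04  1.91  0.01  1.19 -0.39]
green 14278 min [-0.058  0.    -0.079] max [0.059 0.086 0.106]
f8 n 6662 tilt 62.6 axis pt [-0.0025  0.0174 -0.0537] rms 0.00071
```

View pics/f8.png

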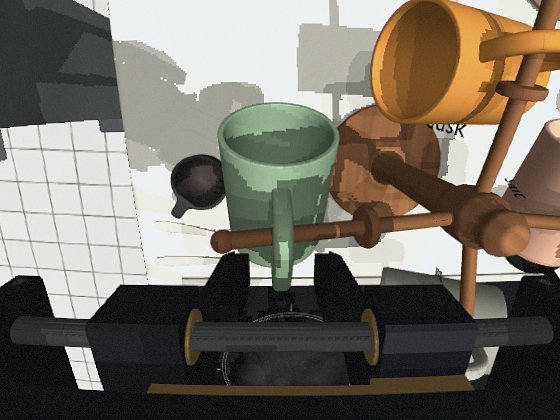

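```bash
python3 -m crank '[{"x":-1,"y":0,"z":-5,"turn":0,"jaw":0.2},{"x":-2,"y":0,"z":-15,"turn":0,"jaw":0.2},{"x":-2,"y":0,"z":-30,"turn":0,"jaw":0.2},{"x":-2,"y":0,"z":-50,"turn":0,"jaw":0.2},{"x":-2,"y":0,"z":-80,"turn":0,"jaw":0.2},{"x":-2,"y":0,"z":-110,"turn":0,"jaw":0.2},{"x":-10,"y":-20,"z":-130,"turn":0,"jaw":0.2},{"x":-40,"y":-40,"z":-130,"turn":0,"jaw":0.2},{"x":-80,"y":-60,"z":-130,"turn":0,"jaw":0.2},{"x":-90,"y":-60,"z":-130,"turn":0,"jaw":0.2}]'
python3 - <<'E'
from h import *
info(); shot('scene','s20'); t=shot('top','t20'); w=shot('wrist','w20')
for n,g in(('t',t),('w',w)):
    C=cloud(g); A=C[(np.hypot(C[...,0]-.637,C[...,1]+.165)<.165)&(C[...,2]>.2)&(C[...,2]<.25)]
    far=A[np.hypot(A[:,0]-.637,A[:,1]+.165)>.138]
    an=np.degrees(np.arctan2(far[:,1]+.165,far[:,0]-.637))%360
    for lo,hi in((240,300),(60,120),(160,200)):
        q=far[(an>lo)&(an<hi)]; print(n,' tip',len(q),q.mean(0).round(4) if len(q) else '')
E
python3 cyl.py w20 t20
```

```text
time: 19.65
ee_pos: [0.4551, -0.2789, 0.3452]
eef_rot: [2.222, 2.211, 0.013]
wrist_force: [-0.5, -0.2, 0.5]
opening: 0.0352
t 19.65 pos [ 0.4551 -0.2789  0.3452] psi 89.71 tilt [ 1.070e-02  8.000e-04 -9.999e-01] F [-0.52 -0.18  0.48] T [-0.006 -0.095 -0.015] op 0.0352 q [-0.6  -0.06  1.77  0.01  1.43 -0.6 ]
t  tip 57 [ 0.6371 -0.3121  0.2277]
t  tip 46 [ 0.6392 -0.0192  0.2278]
t  tip 99 [ 0.494  -0.1474  0.2159]
w  tip 201 [ 0.6349 -0.312   0.2281]
w  tip 0 
w  tip 661 [ 0.4937 -0.1458  0.2138]
w20 n 4436 tilt 63.6 axis pt [-0.0032  0.0172 -0.0534] rms 0.00098
t20 n 811 tilt 62.6 axis pt [-0.0032  0.018  -0.0548] rms 0.00144
```

View pics/s20.png

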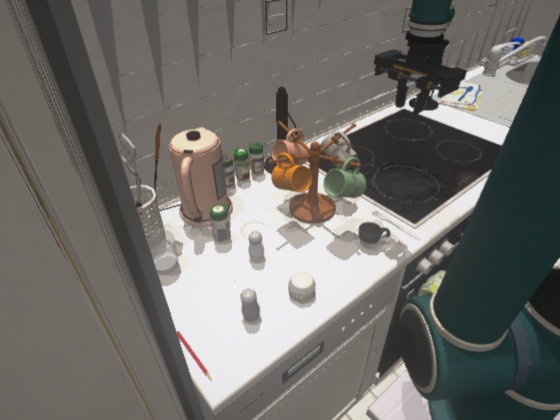

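View pics/t20.png

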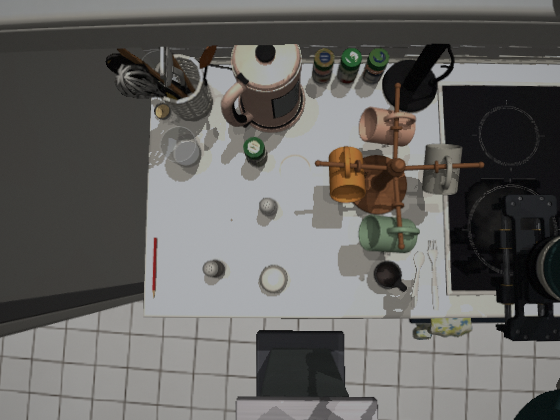

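```bash
python3 -m crank '[{"x":-30,"y":0,"z":0,"turn":0,"jaw":0.2},{"x":-50,"y":0,"z":0,"turn":0,"jaw":0.2},{"x":-50,"y":0,"z":0,"turn":0,"jaw":0.2},{"x":-50,"y":0,"z":0,"turn":0,"jaw":0.2},{"x":-50,"y":0,"z":0,"turn":0,"jaw":0.2},{"x":-50,"y":0,"z":0,"turn":0,"jaw":0.2},{"x":-50,"y":0,"z":0,"turn":0,"jaw":0.2},{"x":-50,"y":0,"z":0,"turn":0,"jaw":0.2}]'
python3 - <<'E'
from h import *
info(); t=shot('top','t21'); w=shot('wrist','w21')
for f in('w20','w21','t20','t21'):
    g=load(f); C=cloud(g); im=g['color'].astype(int); wood=im[...,2]>im[...,1]+15
    for nm,c in(('front',(.488,-.166)),('right',(.638,-.315)),('left',(.638,-.017)),('back',(.787,-.166))):
        A=C[wood&(np.hypot(C[...,0]-c[0],C[...,1]-c[1])<.013)&(C[...,2]>.215)&(C[...,2]<.25)]
        if len(A)>5: print(f,nm,len(A),A.mean(0).round(4),((A.min(0)+A.max(0))/2).round(4))
a,b=load('t20'),load('t21')
A,B=cloud(a),cloud(b)
for nm,c,r in (('shA',(.582,.084),.04),('shB',(.444,.203),.04),('timer',(.422,.074),.045),('cup',(.432,-.18),.05),('jar',(.702,.111),.04)):
    for f in('top0','t21'):
        C=cloud(load(f)); P=C[(np.hypot(C[...,0]-c[0],C[...,1]-c[1])<r)&(C[...,2]>.03)&(C[...,2]<.12)]; print(nm,f,P.mean(0).round(4))
E
python3 cyl.py w21 t21
```

```text
time: 20.6
ee_pos: [0.4568, -0.3258, 0.3437]
eef_rot: [2.222, 2.215, 0.016]
wrist_force: [-0.4, -0.8, -0.7]
opening: 0.0353
t 20.6 pos [ 0.4568 -0.3258  0.3437] psi 89.82 tilt [ 0.0106  0.0042 -0.9999] F [-0.41 -0.77 -0.66] T [-0.119 -0.087  0.025] op 0.0353 q [-0.67 -0.    1.71  0.01  1.43 -0.67]
w20 front 254 [ 0.4916 -0.1654  0.2288] [ 0.4922 -0.1654  0.2274]
w20 right 200 [ 0.6351 -0.3117  0.2282] [ 0.6358 -0.312   0.2272]
w21 front 258 [ 0.4919 -0.1669  0.2287] [ 0.4919 -0.1668  0.2281]
w21 right 236 [ 0.6352 -0.3124  0.2282] [ 0.6363 -0.3122  0.2264]
t20 front 39 [ 0.492  -0.1639  0.2288] [ 0.4922 -0.1639  0.2284]
t20 right 51 [ 0.6367 -0.3115  0.2281] [ 0.6367 -0.3111  0.2285]
t20 left 41 [ 0.6398 -0.0202  0.2279] [ 0.6402 -0.0206  0.2272]
t20 back 54 [ 0.7836 -0.1679  0.2271] [ 0.784  -0.168   0.2264]
t21 front 39 [ 0.492  -0.1639  0.2286] [ 0.4922 -0.1642  0.2273]
t21 right 51 [ 0.6368 -0.3117  0.2276] [ 0.6368 -0.3114  0.2275]
t21 left 42 [ 0.6399 -0.0204  0.228 ] [ 0.6401 -0.0207  0.227 ]
t21 back 51 [ 0.7838 -0.1679  0.2276] [ 0.7836 -0.1683  0.2271]
shA top0 [0.5784 0.0822 0.0727]
shA t21 [0.5784 0.082  0.0724]
shB top0 [0.4458 0.1995 0.0707]
shB t21 [0.4459 0.2    0.0707]
timer top0 [0.4228 0.0721 0.048 ]
timer t21 [0.4229 0.0721 0.048 ]
cup top0 [ 0.4267 -0.1872  0.0469]
cup t21 [ 0.4268 -0.187   0.0469]
jar top0 [0.6975 0.1099 0.0931]
jar t21 [0.6974 0.11   0.0924]
w21 n 2716 tilt 63.6 axis pt [-0.0045  0.0175 -0.0539] rms 0.00089
t21 n 818 tilt 62.7 axis pt [-0.0034  0.018  -0.0548] rms 0.00142
```

View pics/w21.png

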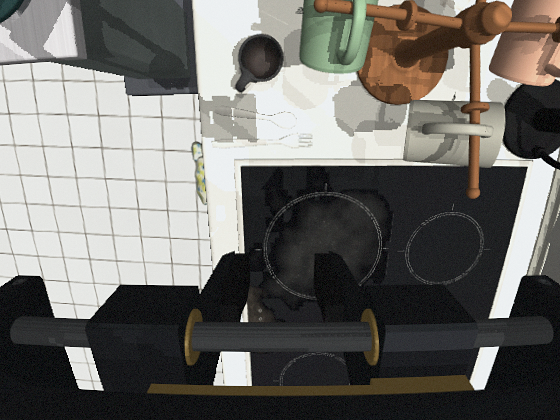

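```bash
python3 -c "
from rig import manip
print(manip.close_job())"
```

```text
the job is handed in; nothing more can be done
None
```

The mug hangs still on the empty arm, which points to the front, and I handed the job in at about 20.6 s with the robot clear of everything.

**What I did:**
- I gripped the empty arm near its tip and turned the tree about 102° clockwise.
- I picked the mug up by the outer upright of its handle and slid the handle eye over the arm.
- I eased the grip until the mug swivelled in the fingers to about 55°. At 15 N it turned most of the way within about 0.2 s, so that part was quicker than planned, but it stayed held.
- I then set its weight on the arm, let it settle to about 63°, opened the fingers and withdrew.

**Last checks:**
- **Mug:** In pictures a second apart, its tilt did not change (63.6° in the wrist camera, 62.6° then 62.7° in the top camera), so it is still. The task gives about 65°.
- **Arm direction:** The top camera puts it about 0.6 to 0.8° short of exact front, while an earlier wrist view put it about 0.3 to 0.5° the other way. The two disagree by roughly a degree, so it is within about 1° of the front.
- **Bystanders:** Both shakers, the timer, the small cup and the jar are within 1 mm of where they started. I did not measure the tumbler, but it looks undisturbed in the pictures.
- **Forces:** The largest wrist force I read was about 18 N, while turning the tree, well under the 120 N limit.

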